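# Clip the snap-hook hanger onto the ox head's eye

### The arm

A 6-joint arm with a two-finger parallel gripper is mounted at the origin on the work surface. World frame = base frame: x ahead of the robot, y to its left, z up, the work surface at z = 0. Lengths are in mm, angles in rad, forces in N, time in s.
With the tool pointing down it reaches from about 275 to 825 mm from the base axis. Payload 5.2 kg.
Tool frame: the origin (TCP) lies at the very end of the fingers, on their centre line; the grasp point (between the pads) lies 19 mm behind it; z points along the fingers, y is the line along which they close (so a half turn about z gives the same grasp; the last joint's range is limited). The gripper opens to 93 mm and grips with 3 to 60 N. Pads are 15 mm wide; open, the fingers measure 128 mm over their backs; the gripper's body (75 mm by 188 mm) begins 65 mm behind the grasp point.
Start: joints at [0.929, 0.259, 1.535, -0, 1.348, -0.203], TCP at [233.649, 497.909, 218.653] pointing down, gripper open.
Joint ranges: [-3.14, 3.14], [-0.91, 2.08], [0.19, 2.58], [-1.22, 4.36], [0.22, 2.71], [-3.12, 3.12]. Speed limits (rad/s): [2.57, 2.57, 3.14, 3.14, 3.14, 3.14].

### API

Orientations are given as [roll, pitch, yaw] about the fixed x, y, z axes, in that order (R = Rz(yaw) Ry(pitch) Rx(roll)).
In Python, from bench import robot gives the robot as it stands. The module is installed in compiled form; this text tells all that it offers. Calls block until the motion is done:
- robot.move_ptp(position, orientation): joint-space move of the TCP to a pose.
- robot.move_linear(position, ori=None, speed=150, f_stop=None): straight line of the TCP; ori=None keeps the orientation; speed is the mean speed in mm/s. With f_stop (N) it stops when the force on the tool has changed by that much, and returns True; else False.
- robot.move_j(angles): joint-space move.
- robot.move_gripper(opening): opening from 0.0 (shut) to 1.0 (fully open); the grip force is fixed at half the most; returns when the fingers have stopped.
- robot.sleep(seconds).
- robot.inverse_kinematics(position, orientation): joint angles nearest the present ones, or None.
- robot.get_image(name): name is "scene" or "side" or "wrist"; returns a dict with "img" (420x560x3 uint8, blue, green, red), "fovy" (degrees; the focal length in pixels is half the picture's height over the tangent of half this angle, whatever the lens; pixels are square), "cx", "cy" (the principal point, pixels), "eye" and "orientation" of the camera in the world. Camera axes: x right, y down, z forward; pixel columns grow to the right and rows downward; lengths in mm; the calibration is good to about 2 mm. A picture is of the moment at which its call begins. There is no depth.
A pose or a line that the arm cannot do raises robot.MotionError and nothing moves.
- robot.hand_in(): hands the job in; it is judged then, once.
Readings, each from a call of its own:
- robot.current_t(): time.
- robot.current_qpos(): joint angles.
- robot.current_joint_vel(): joint speeds.
- robot.current_joint_efforts(): joint torques, N m.
- robot.current_tcp_pos(): TCP position.
- robot.current_eef_rot(): TCP orientation.
- robot.current_contact_force(): force on the tool from outside, world axes, zero at the start.
- robot.current_ft_torque(): the same for the moment, N m.
- robot.current_gripper_width(): opening from 0.0 (shut) to 1.0 (fully open).
- robot.current_finger_force(): force on a finger pad.
Only numpy, scipy, OpenCV 4.12 (cv2) and the standard library are available. Lean on these libraries where they do the work, as an engineer would, in place of code of your own. Each camera call takes 0.05 s, during which the arm holds its last target. There are 200 camera calls.

### The job

The carved ox head (the one with horns) is ready to be hung up for painting. Take the snap-hook hanger by its wooden handle and push it straight down over the steel eye on top of the ox head, so that the eye's crossbar forces the sprung gate open and the gate snaps shut beneath it. Leave the hanger standing upright on the head's round cap, fully home, and let go.

Things in the scene. Friction and masses are not known exactly. Their poses are not given: they have to be found in the camera images.
- hanger_handle (a point): Centre of the hanger's wooden handle: 60 mm long (x), 24 thick (y), 34 high (z, up). The loose hanger (0.25 kg) starts upright on the bench. Pinch the handle across its thickness from above, at its centre or higher. Below it a flat-steel bow, 70 mm long (x), 24 thick: top strap 17 to 25 mm below this point, legs at x = -32 and +32, feet undersides 91 mm below; x runs from hinge to nose foot.
- hanger_mouth (a point): Where the crossbar should enter the hanger from below: level with the feet's undersides, 10 mm from the bow's middle towards the nose (handle frame x = +10, z = -91 mm), same axes as the handle; good for 10 mm either way along x, 15 mm along y. The mouth between the two feet is 52 mm wide (x = -26 to +26 of the handle).
- gate (a joint): Angle (rad) of the gate, a dark steel leaf 50 x 12 x 5 mm across the mouth, hinged at handle x = -26 mm: 0 shut, grows as it swings up into the bow, stop 1.3, never outward. A spring shuts it; pushing the bar in takes about 3 to 10 N. The bar slips past the leaf's free end only 30 to 50 mm up inside the bow; then the leaf snaps shut beneath it.
- ox_bail (a point): Middle of the crossbar of the steel eye on the fixed ox head (horns along y, thick muzzle at +x; heads with buns or a beard have equal eyes). Eye: upturned U of 7 mm rod, 56 mm wide, bar along y, z up, on a flat round cap 104 mm across, its top 57 mm below this point. Hanger's long side goes along x, either way, within 15 degrees; feet on cap = handle centre 34 mm above. Horns end 33 mm below.
There are look-alikes about, which are no part of the job. Leave any turquoise look-alike of the part that bears hanger_handle alone.

How it is judged:
By the outcome, as a careful person would: the job done as asked, in the order asked, and still so for the second after the job is handed in, with the robot touching nothing.
It also fails if it takes over 45 s, if anything falls off the work surface, if the arm or the gripper's body presses on something with over 40 N, if the wrist force passes 120 N, or if a joint passes its speed limit or range.

## Working session

There is one attempt and no reset: what is moved stays moved. The work goes in short steps, each a Python script; the robot and the scene stay as the last script left them, time stands still between calls to the robot, and variables do not carry over. Pictures are saved under pics/ and viewed, at most 10 in all, crops included, and the job is handed in when it is done.

```bash
mkdir -p pics
cat > h.py <<'E'
import numpy as np, cv2
from bench import robot
from scipy.spatial.transform import Rotation as R
def cam(n):
    d=robot.get_image(n); o=np.array(d["orientation"],float)
    d["R"]=o if o.shape==(3,3) else R.from_euler('xyz',o).as_matrix()
    d["f"]=d["img"].shape[0]/2/np.tan(np.radians(d["fovy"])/2); return d
def ray(d,u,v):
    r=d["R"]@np.array([(u-d["cx"])/d["f"],(v-d["cy"])/d["f"],1]); return np.array(d["eye"],float),r/np.linalg.norm(r)
def onz(d,u,v,z):
    e,r=ray(d,u,v); return e+r*(z-e[2])/r[2]
def tri(d1,p1,d2,p2):
    A=0;b=0
    for d,p in((d1,p1),(d2,p2)):
        e,r=ray(d,*p); M=np.eye(3)-np.outer(r,r); A=A+M; b=b+M@e
    x=np.linalg.solve(A,b); 
    return x,[np.linalg.norm(np.cross(x-ray(d,*p)[0],ray(d,*p)[1])) for d,p in((d1,p1),(d2,p2))]
def proj(d,X):
    c=d["R"].T@(np.array(X)-np.array(d["eye"])); return c[:2]/c[2]*d["f"]+[d["cx"],d["cy"]]
E
python3 - <<'E'
from h import *
for n in("scene","side"):
    d=cam(n); cv2.imwrite(f"pics/{n}0.png",d["img"]); print(n,d["eye"],d["orientation"],d["fovy"],d["cx"],d["cy"])
print(robot.current_eef_rot(),robot.current_t())
E
```

```text
scene [1307.15157495  320.78412219  842.6804061 ] [-2.27765847 -0.00471326  1.94808192] 49.3580338483152 276.67708975215044 213.19110803554386
side [  71.37521315 -754.69239031  680.33379979] [-2.12955574e+00 -1.10974759e-03 -5.73144828e-01] 51.60739460960422 287.20651966582494 211.3266367153309
[-3.13998873e+00 -3.47210321e-04  2.70276397e+00] 0.1
```

View pics/scene0.png

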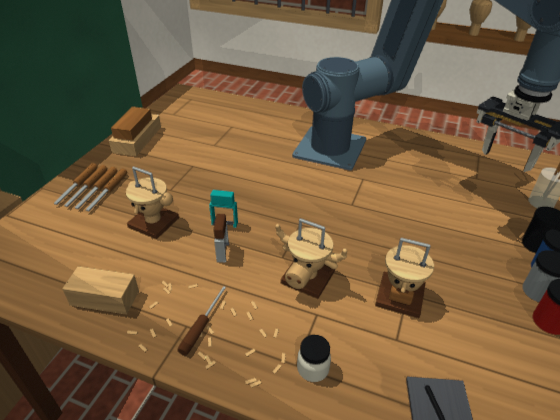

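View pics/side0.png

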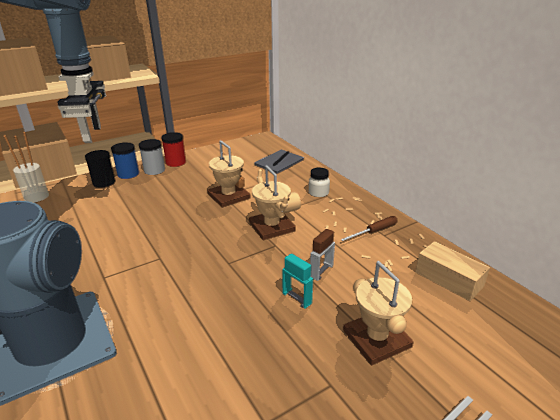

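Scene view: there are three heads, at (150,200) with buns, (310,255) with horns left and right plus a thick muzzle, and (407,275), probably bearded. The middle one fits the ox, and in the side view it is at (272,205). There are two hangers: turquoise at scene (223,205), to be left alone, and brown-handled with a steel bow at scene (221,232) / side (322,250), which is the one to take. An enlarged crop should confirm both.

Run:
```python
import cv2,numpy as np
a=cv2.imread("pics/scene0.png");b=cv2.imread("pics/side0.png")
z=lambda i,x,y,w,h:cv2.resize(i[y:y+h,x:x+w],(400,300),interpolation=cv2.INTER_CUBIC)
cv2.imwrite("pics/crop.png",np.vstack([np.hstack([z(a,265,210,100,75),z(a,180,182,100,75)]),np.hstack([z(b,230,160,100,75),z(b,270,225,100,75)])]))
```

```text
(no output)
```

View pics/crop.png

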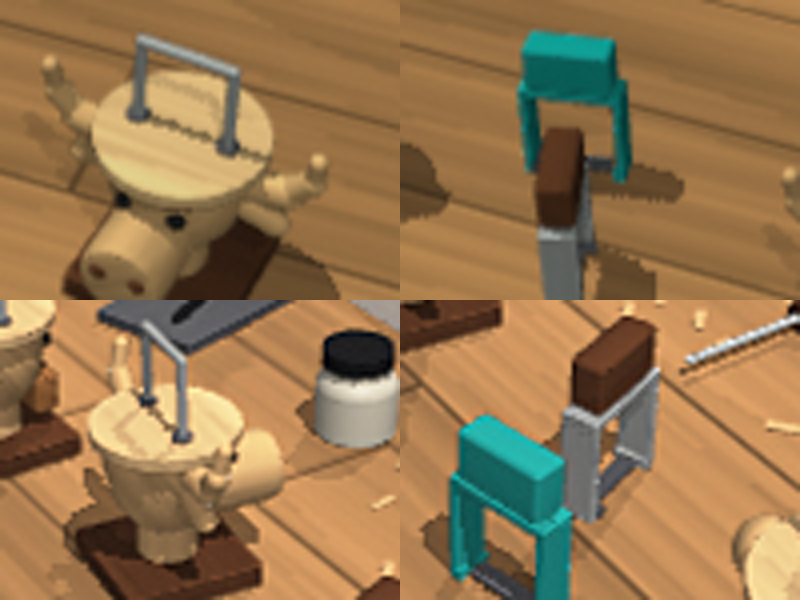

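The crop confirms both: the ox has horns on both sides and a thick muzzle, and the brown-handled hanger stands just in front of the turquoise one.

Run:
```python
from h import *
s=cam("scene");t=cam("side")
print(tri(s,(300,219.5),t,(276.2,175.5)),tri(s,(324.5,227.5),t,(267,166)))
# brown handle top-face corners, z=108
for p in((216,215),(225.5,214.5),(223.5,226),(214.5,228)): print("sc",onz(s,*p,108))
for p in((313.7,241.5),(319,245),(333.5,234),(325,230)): print("si",onz(t,*p,108))
```

```text
(array([580.84370117,  89.57633407, 173.10436917]), [np.float64(2.6947492478450386), np.float64(2.694749247845024)]) (array([587.81845069, 147.94214791, 174.3752151 ]), [np.float64(3.1528939518965338), np.float64(3.152893951896656)])
sc [ 568.33636971 -128.91953027  108.        ]
sc [ 557.91338825 -108.08921958  108.        ]
sc [597.64720026 -93.62376471 108.        ]
sc [ 612.0142353  -110.30162441  108.        ]
si [ 549.1194773  -124.95768464  108.        ]
si [ 551.28106138 -141.97400609  108.        ]
si [ 604.44806778 -125.80963378  108.        ]
si [ 597.83089395 -102.29384821  108.        ]
```

Run:
```python
from h import *
psi=np.radians(20)
for y in(psi,psi+np.pi): print(robot.inverse_kinematics([578,-116,260],[np.pi,0,y]))
robot.move_ptp([578,-116,260],[np.pi,0,psi])
d=cam("wrist");cv2.imwrite("pics/w1.png",d["img"]);print(d["eye"],d["orientation"],d["fovy"],robot.current_t())
print(robot.current_tcp_pos(),proj(d,[580,-115,108]))
```

```text
[-3.87133238e-01  3.07393297e-01  1.36765404e+00 -4.44089210e-16
  1.46654532e+00  8.34597238e-01]
[-0.38713324  0.3073933   1.36765404  0.          1.46654532 -2.30699542]
[649.45951789 -89.77999062 426.88033081] [ 2.86384616e+00  1.42929083e-03 -1.22046933e+00] 65.85909675997115 2.75
[ 578.10090427 -114.94895196  260.03528208] [276.12736084 188.71837101]
```

View pics/w1.png

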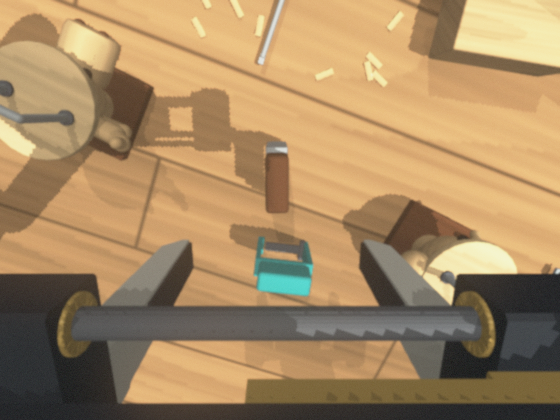

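The wrist picture shows the brown handle at about (277,182), the turquoise look-alike below it at (284,268), the ox at upper left and the bun head at lower right (465,275). I'll measure the handle and check that the gripper body clears the bun head's eye.

Run:
```python
from h import *
d=cam("wrist");im=d["img"];hsv=cv2.cvtColor(im,cv2.COLOR_BGR2HSV)
roi=np.zeros(im.shape[:2],np.uint8);roi[135:225,255:300]=255
print([tuple(im[v,277]) for v in range(140,218,4)])
m=((hsv[...,1]>90)&(hsv[...,2]<110)&(roi>0)).astype(np.uint8)
c=max(cv2.findContours(m,0,2)[0],key=cv2.contourArea);b=cv2.boxPoints(cv2.minAreaRect(c));print(b)
for p in b: print(onz(d,*p,108))
# bun-head eye
s=cam("scene");t=cam("side")
print(tri(s,(135,168),t,(398,305)),tri(s,(154,177),t,(377,263)))
z=cv2.resize(im[130:220,240:320],(533,600),interpolation=cv2.INTER_CUBIC);cv2.imwrite("pics/w1c.png",z)
```

```text
[(np.uint8(85), np.uint8(120), np.uint8(153)), (np.uint8(110), np.uint8(118), np.uint8(125)), (np.uint8(197), np.uint8(205), np.uint8(203)), (np.uint8(110), np.uint8(121), np.uint8(129)), (np.uint8(60), np.uint8(84), np.uint8(117)), (np.uint8(69), np.uint8(98), np.uint8(140)), (np.uint8(67), np.uint8(97), np.uint8(139)), (np.uint8(64), np.uint8(95), np.uint8(137)), (np.uint8(65), np.uint8(96), np.uint8(138)), (np.uint8(66), np.uint8(95), np.uint8(140)), (np.uint8(68), np.uint8(97), np.uint8(141)), (np.uint8(68), np.uint8(97), np.uint8(141)), (np.uint8(68), np.uint8(97), np.uint8(140)), (np.uint8(65), np.uint8(93), np.uint8(137)), (np.uint8(67), np.uint8(96), np.uint8(138)), (np.uint8(67), np.uint8(96), np.uint8(139)), (np.uint8(66), np.uint8(96), np.uint8(138)), (np.uint8(66), np.uint8(95), np.uint8(137)), (np.uint8(73), np.uint8(101), np.uint8(136)), (np.uint8(100), np.uint8(147), np.uint8(191))]
[[258.50003 161.5    ]
 [277.12064 145.07004]
 [285.49612 154.56226]
 [266.87552 170.99222]]
[599.86541552 -89.25693611 108.        ]
[ 621.17480897 -100.98050102  108.        ]
[ 615.3701525  -111.84457686  108.        ]
[ 593.80689054 -100.17967331  108.        ]
(array([ 523.77549335, -394.26170347,  149.21619561]), [np.float64(6.196517902657243), np.float64(6.196517902657125)]) (array([ 557.63620247, -306.72641315,  166.78038017]), [np.float64(3.424290123814217), np.float64(3.4242901238142722)])
```

View pics/w1c.png

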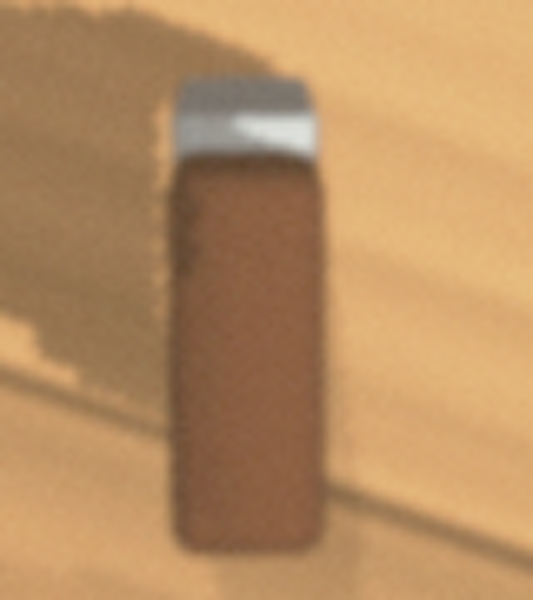

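The crop shows the handle's top face with corners at crop pixels (176,160), (322,160), (325,552) and (172,552), and the strap end beyond it.

Run:
```python
from h import *
d=cam("wrist")
P=np.array([onz(d,240+x/6.667,130+y/6.667,108) for x,y in((176,160),(322,160),(325,552),(172,552))])
c=P.mean(0);a=(P[0]+P[1]-P[2]-P[3])/2;psi=np.arctan2(a[1],a[0]);print(c,np.degrees(psi),np.linalg.norm(a))
o=[np.pi,0,psi]
robot.move_ptp([c[0],c[1],170],o)
print(robot.move_linear([c[0],c[1],77],speed=80,f_stop=8),robot.current_tcp_pos())
robot.move_gripper(0.0)
print(robot.current_gripper_width(),robot.current_finger_force(),robot.current_contact_force())
robot.move_linear([c[0],c[1],260],speed=120)
print(robot.current_contact_force(),robot.current_gripper_width(),robot.current_t())
for p in([180,-430,470],[200,-400,480],[250,-400,470],[250,-350,470]):
  for y in range(-180,180,30):
    q=robot.inverse_kinematics(p,[np.pi,0,np.radians(y)])
    if q is not None: print(p,y,np.round(q,2))
```

```text
[ 584.83928453 -114.85144958  108.        ] 20.047799863518424 60.260921103166915
False [ 585.29713847 -115.03265484   77.62924455]
0.2600860345527054 29.946540892124176 [-0.16211491  0.19626904 -0.02126713]
[ 0.08465839 -0.04805981 -3.25176113] 0.2557286179808673 7.4667
[180, -430, 470] -180 [-1.41  0.06  1.18  0.    1.9  -2.99]
[180, -430, 470] -150 [-1.41  0.06  1.18 -0.    1.9   2.77]
[180, -430, 470] -120 [-1.41  0.06  1.18 -0.    1.9   2.25]
[180, -430, 470] -90 [-1.41  0.06  1.18 -0.    1.9   1.73]
[180, -430, 470] -60 [-1.41  0.06  1.18 -0.    1.9   1.2 ]
[180, -430, 470] -30 [-1.41  0.06  1.18 -0.    1.9   0.68]
[180, -430, 470] 0 [-1.41  0.06  1.18 -0.    1.9   0.16]
[180, -430, 470] 30 [-1.41  0.06  1.18  0.    1.9  -0.37]
[180, -430, 470] 60 [-1.41  0.06  1.18  0.    1.9  -0.89]
[180, -430, 470] 90 [-1.41  0.06  1.18  0.    1.9  -1.41]
[180, -430, 470] 120 [-1.41  0.06  1.18  0.    1.9  -1.94]
[180, -430, 470] 150 [-1.41  0.06  1.18  0.    1.9  -2.46]
[200, -400, 480] -180 [-1.36  0.02  1.19  0.    1.92 -2.93]
[200, -400, 480] -150 [-1.36  0.02  1.19 -0.    1.92  2.83]
[2
[... 1295 characters left out ...]
 -350, 470] -180 [-1.21 -0.01  1.25  0.    1.9  -2.78]
[250, -350, 470] -150 [-1.21 -0.01  1.25 -0.    1.9   2.98]
[250, -350, 470] -120 [-1.21 -0.01  1.25 -0.    1.9   2.45]
[250, -350, 470] -90 [-1.21 -0.01  1.25 -0.    1.9   1.93]
[250, -350, 470] -60 [-1.21 -0.01  1.25 -0.    1.9   1.41]
[250, -350, 470] -30 [-1.21 -0.01  1.25 -0.    1.9   0.88]
[250, -350, 470] 0 [-1.21 -0.01  1.25 -0.    1.9   0.36]
[250, -350, 470] 30 [-1.21 -0.01  1.25  0.    1.9  -0.16]
[250, -350, 470] 60 [-1.21 -0.01  1.25  0.    1.9  -0.69]
[250, -350, 470] 90 [-1.21 -0.01  1.25  0.    1.9  -1.21]
[250, -350, 470] 120 [-1.21 -0.01  1.25  0.    1.9  -1.73]
[250, -350, 470] 150 [-1.21 -0.01  1.25  0.    1.9  -2.26]
```

Run:
```python
from h import *
p=robot.current_tcp_pos();robot.move_linear([p[0],p[1],340],speed=200)
robot.move_ptp([200,-400,480],[np.pi,0,-0.573])
d=cam("side");t=robot.current_tcp_pos();print(t,robot.current_t())
u,v=proj(d,np.array(t)-[0,0,45]).astype(int);print(u,v)
im=d["img"];y0=max(0,v-110);x0=max(0,u-140)
cv2.imwrite("pics/gate.png",cv2.resize(im[y0:y0+200,x0:x0+265],(795,600),interpolation=cv2.INTER_CUBIC))
```

```text
[ 200.70001012 -399.77179727  479.61303092] 9.8833
204 224
```

View pics/gate.png

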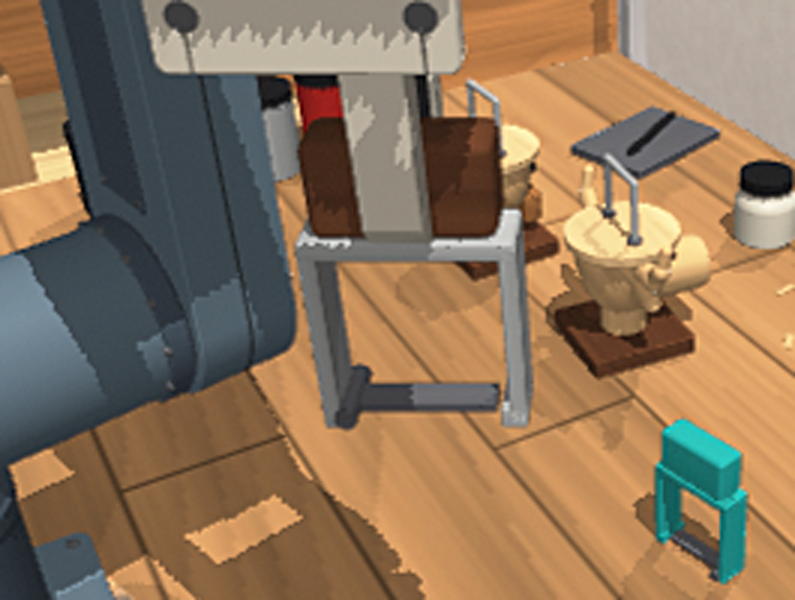

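The hinge knuckle is at crop (350,395), on the left, so the nose is on the right. The handle's +x is therefore the tool's +x. Next I'll look at the ox's eye from nearby.

Run:
```python
from h import *
robot.move_ptp([450,118,340],[np.pi,0,0])
d=cam("wrist");im=d["img"];print(robot.current_tcp_pos(),robot.current_t())
a,b=proj(d,[581,90,174]),proj(d,[588,148,174]);print(a,b)
u,v=((a+b)/2).astype(int);x0,y0=np.clip([u-80,v-60],0,[400,300]);print(x0,y0)
cv2.imwrite("pics/bail.png",cv2.resize(im[y0:y0+120,x0:x0+160],(800,600),interpolation=cv2.INTER_CUBIC))
```

```text
[450.38699459 117.16937124 340.18457404] 12.0583
[303.8630196   52.04780937] [242.04205455  44.00071662]
192 0
```

View pics/bail.png

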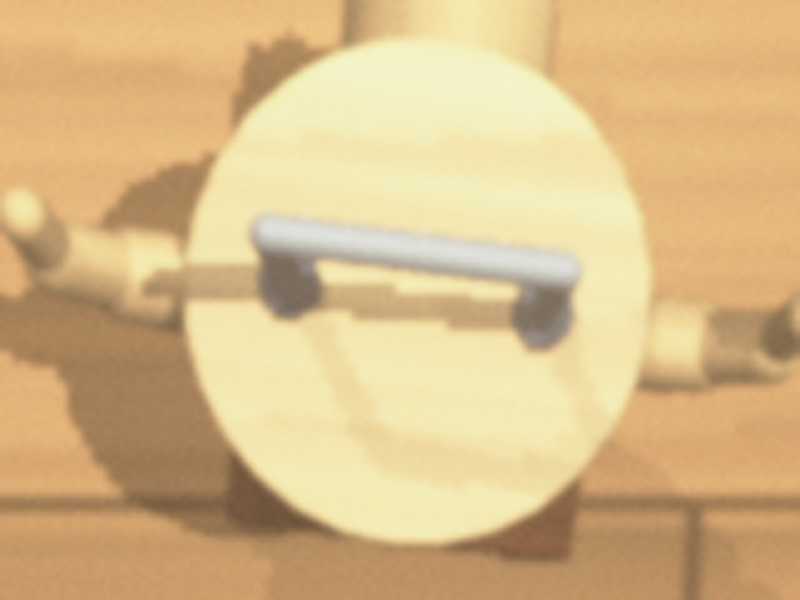

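The crossbar runs from crop (267,233) to (568,270), tilted about 7° as measured before. I'll correct for that and push down.

Run:
```python
from h import *
d=cam("wrist")
A,B=onz(d,192+267/5,233/5,174),onz(d,192+568/5,270/5,174);print(A,B)
c=(A+B)/2;v=A-B if A[1]>B[1] else B-A;psi=np.arctan2(-v[0],v[1]);print(c,np.degrees(psi),np.linalg.norm(v))
ex=np.array([np.cos(psi),np.sin(psi)]);xy=c[:2]-10*ex;o=[np.pi,0,psi]
robot.move_ptp([*xy,300],o);robot.sleep(.3)
print(robot.current_tcp_pos(),robot.current_contact_force(),robot.current_t())
robot.move_linear([*xy,256],speed=80,f_stop=10)
for z in (240,228,216,208,202,198,194,191,188):
    s=robot.move_linear([*xy,z],speed=30,f_stop=18)
    print(z,s,np.round(robot.current_tcp_pos(),1),np.round(robot.current_contact_force(),1),round(robot.current_gripper_width(),3))
    if s: break
t=robot.current_t();print(t)
im=cam("side")["img"];s=cam("scene")["img"]
z=lambda i,x,y:cv2.resize(i[y:y+140,x:x+100],(400,560),interpolation=cv2.INTER_CUBIC)
cv2.imwrite("pics/push.png",np.hstack([z(im,220,90),z(s,260,150)]))
```

```text
[585.7903447  144.81595964 174.        ] [579.30966693  88.22636477 174.        ]
[582.55000581 116.5211622  174.        ] -6.5330892668905785 56.959471838155864
[572.21897612 117.78295316 301.20850358] [ 0.38804883  0.29355187 -3.08923341] 12.9917
240 False [573.  117.6 240.4] [1.9 0.8 2. ] 0.255
228 False [571.4 117.8 227.2] [-2.2 -0.8  1.3] 0.263
216 False [571.9 117.7 215.4] [-3.3  1.   0.4] 0.261
208 False [572.6 117.6 207.2] [-0.2  0.1 -3.1] 0.256
202 False [572.5 117.6 201.6] [ 0.5 -0.2 -2.8] 0.253
198 False [572.4 117.7 197.8] [-0.3 -0.2 -4.1] 0.255
194 False [573.3 117.8 194.9] [0.3 0.6 2.9] 0.256
191 False [573.7 117.9 194.8] [-3.8  0.9 17.4] 0.254
188 False [574.3 117.9 194.3] [-8.7  0.5 29.7] 0.257
17.3083
```

View pics/push.png

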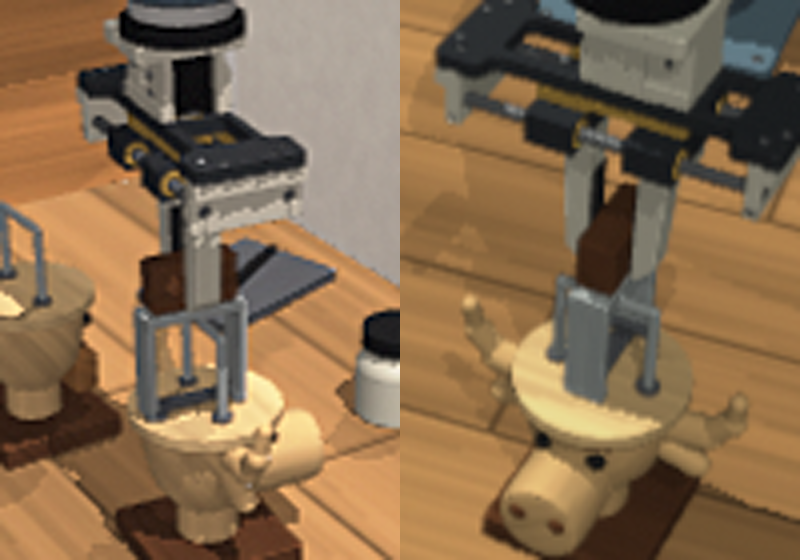

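Both views show the feet flat on the cap and the gate lying shut below the bar (left picture, about (190,400)). The force fell back at 208 mm and rose again at 194.8 mm, which fits the gate snapping shut and the feet seating. I'll unload, release and back off.

Run:
```python
from h import *
p=robot.current_tcp_pos()
robot.move_linear([572.6,117.7,194.5],speed=20);robot.sleep(.2);print(robot.current_contact_force())
robot.move_gripper(1.0);p=robot.current_tcp_pos()
robot.move_linear([p[0],p[1],300],speed=100)
robot.move_linear([p[0]-100,p[1],400],speed=200);robot.sleep(.5)
print(robot.current_contact_force(),robot.current_gripper_width(),robot.current_t())
im=cam("side")["img"];s=cam("scene")["img"]
z=lambda i,x,y:cv2.resize(i[y:y+100,x:x+80],(400,500),interpolation=cv2.INTER_CUBIC)
cv2.imwrite("pics/end.png",np.hstack([z(im,230,130),z(s,270,180)]))
```

```text
[-2.55594441 -0.09763983  5.73568135]
[ 0.61810351  0.17342032 -0.51148966] 0.9993544150022631 21.8333
```

View pics/end.png

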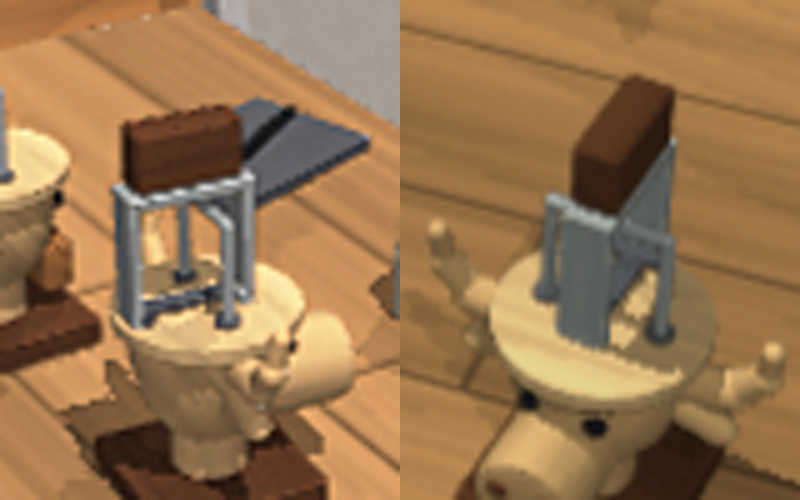

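The hanger stands upright on the cap, with the bar inside the bow and the gate shut beneath it (left picture, about (185,298)). The gripper is well clear.

```bash
python3 -c "
from bench import robot
print(robot.hand_in())"
```

```text
the job is handed in; nothing more can be done
None
```

The hanger is standing upright and fully home on the ox head's cap with the gate shut under the crossbar, released, and the job was handed in at about 22 s on the robot's clock.

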